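Hang the U-bend on the exposure rack and hold the rack up level

TASK

Hang the taller of the two U-bent steel specimens astride the bar of the standing exposure rack, on either side of the rack's grip block, and let go of it. Then take the rack by its grip block, lift it with the specimen hanging on it until its foot is about 10 cm above the worktop, and finish while still holding it there, level and steady; leave everything else where it is and do not tip the rack over.

Things in the scene. Friction and masses are not known exactly. Their poses are not given: they have to be found in the camera images.
- tall_ubend_mid (a point): centre, half-way up (37.5 mm over its leg ends), of the taller steel U-bend, the one to hang: 75 mm tall, 30 mm deep, bent from 3 mm bare steel strip: 36 mm wide outside the legs (its x axis), 30 mm inside, strip width along its y axis. It stands on its two leg ends like an arch; round bend uppermost (bend radius 18 mm outside), open below. Rigid. About 0.12 kg.
- tall_ubend_crown (a point): the tall U-bend's point under the top of the bend, on the inside (72 mm over its leg ends, 3 mm under its top); same axes.
- short_ubend_mid (a point): centre, half-way up (24 mm), of the shorter steel U-bend, not to be touched: 48 mm tall, 30 mm deep, bent from 3 mm bare steel strip: 36 mm wide outside the legs (its x axis), 30 mm inside, strip width along its y axis. It stands on its two leg ends like an arch; round bend uppermost (bend radius 18 mm outside), open below. Rigid.
- short_ubend: the shorter U-bend; origin between its leg ends.
- tall_ubend: the taller U-bend; origin midway between its leg ends, z axis from there up to the bend.
- rack: loose grey plastic exposure rack, about 0.42 kg, standing on the worktop; origin at the centre of its underside, z up. Slatted foot 80 mm (x) by 190 mm (y), 10 mm high; a post at each end (18 x 12 mm, centred at y = +-89 mm, tops at z = 135 mm) and between them a level bar along y, 14 mm wide (x) and 10 mm high, top at z = 125 mm; black grip block in the middle of the bar. Free bar on either side of the block from |y| = 17 to 83 mm.
- rack_grip (a point): centre of the rack's black grip block, 24 mm (rack x) by 34 mm (rack y) by 38 mm high, from z = 103 to 141 mm over the rack's underside; this point lies at z = 122 mm. Axes as the rack.
- bay_a (a point): middle of the free bar on the rack's +y side, on the bar's top (z = 125 mm), 55 mm from the block's centre.
- bay_b (a point): the same on the rack's -y side.
- mount: round black mounted specimen, 40 mm across and 21 mm high, a bystander; origin at its underside.
- pen: black-capped marker pen lying on the worktop, 135 mm long, a bystander.
Not all that is in view belongs to the job. Leave any orange or pink look-alike of the tall_ubend alone.

How it is judged:
By the outcome, as a careful person would: the job done as asked, in the order asked, and still so for the second after the job is handed in, while the arm keeps its last pose, push and grip.
It also fails if it takes over 43 s, if anything falls off the work surface, if the arm or the gripper's body presses on something with over 40 N, if the wrist force passes 120 N, or if a joint passes its speed limit or range.

ROBOT

A 7-joint arm with a two-finger parallel gripper is mounted at the origin on a cart in front of the work surface, level with it; the furniture and walls round the work are solid. World frame = base frame: x ahead of the robot, y to its left, z up, the work surface at z = 0. Lengths are in m, angles in rad, forces in N, time in s.
With the tool pointing down it reaches from about 0.4 to 0.875 m from the base axis. Payload 19.3 kg.
Tool frame: the origin (TCP) lies midway between the tips of the shut fingers; the grasp point (between the pads) lies 19 mm behind it; z points along the fingers, y is the line along which they close (so a half turn about z gives the same grasp; the last joint's range is limited). The gripper opens to 85 mm and grips with 20 to 120 N. Pads are 22 mm wide; open, the fingers measure 114 mm over their backs; the gripper's body (76 mm by 85 mm) begins 54 mm behind the grasp point. The pads swing forward as they close: fully open they stand 13 mm farther back than shut.
Start: joints at [-1.32, 0.521, -0.036, 1.599, 0.021, 1.021, -0.113], TCP at [0.197, 0.593, 0.231] pointing down, gripper open.
Joint ranges: [-2.91, 2.91], [-0.3, 2.13], [-1.5, 1.42], [0.17, 2.43], [-1.26, 4.41], [0.16, 1.93], [-2.52, 2.52]. Speed limits (rad/s): [1.89, 1.89, 2.39, 2.39, 3.01, 3.01, 3.01].

INTERFACE

Orientations are given as a rotation vector (axis times angle).
In Python, from bench import read_state, read_camera, job, search_frame gives the robot as it stands. The module is installed in compiled form; this text tells all that it offers.
- The arm moves only by the tool arm_command, never from a script. Its argument "deltas" is a list that holds one entry, the list of rows, each a list of 7 numbers: the turn, a rotation vector about the tool's x, y, z in rad, then the shift along the tool's x, y, z in mm, then the closure in counts, from 0 (fully open) to 255 (shut). A call has 1 to 8 rows; each row is the pose to reach, as a shift and turn from the pose commanded when the call began, along the tool's axes at that moment; what a row does not reach only later rows make up. A row lasts 1/8 s, in which the tool goes at most 62.5 mm and 10.7 degrees, less where a joint would pass 70% of its speed; a pose out of reach is approached as far as the arm can. A call with a gripper value outside its range is refused whole. The fingers move at their own pace and stop on an object; "force" is the grip in N (left out, the last holds). Time passes only in rows, so rows that repeat a pose let the fingers close. It gives the time, the measured TCP pose, the force, the opening and the grip force at its end, in the units of the state.
- read_state(): the state, without advancing time (a new reading comes with each control period).
- read_camera(name): name is "side" or "top"; returns a dict with "color" (384x512x3 uint8, blue, green, red), "mtx" (3x3 intrinsics, pixels), "dist_coeffs" ([k1, k2, p1, p2, k3] as OpenCV has them; the pictures are not rectified), "R" (3x3) and "t" (3): a world point X has camera coordinates R X + t. Camera axes: x right, y down, z forward; pixel columns grow to the right and rows downward; lengths in m; the calibration is good to about 2 mm. A picture is of the moment at which its call begins. There is no depth.
- job.sign_off(): hands the job in; it is judged then, once.
Trained networks look in a picture, given as the dict that the camera call returned (one of the last four; its "shot" number tells which), for a name from the list of things; names that differ only in an ending like _2 or _b are one class to them, and where a whole thing is asked for, a point or a joint stands for the part that bears it (a point fixed in the world has none). Each returns a list of dicts, best first, with "conf" (0 to 1); they miss things now and then, are a little off and sometimes report something else, mostly with a low value. They report only what shows in the picture. A call takes as long as a camera call. They do not tell look-alikes from the thing itself.
- search_frame(picture, query): "location" ([row, column] in pixels, amid what is visible of it).
The state is a dict: "time_s": time; "q": joint angles; "qd": joint speeds; "joint_torque": joint torques, N m; "position": TCP position; "ee_rot": TCP orientation; "force": force on the tool from outside, world axes, zero at the start; "wrist_torque": the same for the moment, N m; "finger_gap": finger opening in m; "grasp_force": force on a finger pad.
Only numpy, scipy, OpenCV 4.12 (cv2) and the standard library are available. Lean on these libraries where they do the work, as an engineer would, in place of code of your own. Each camera call takes 0.05 s, during which the arm holds its last target. There are 200 camera calls.

## Working session

There is one attempt and no reset: what is moved stays moved. The work goes in short steps, Python scripts to look and compute and a tool call to move; the robot and the scene stay as the last step left them, time stands still between calls to the robot, and variables do not carry over. Pictures are saved under pics/ and viewed, at most 10 in all, crops included, and the job is handed in when it is done.

Besides the shell and the picture viewer there is one more tool, called after "Request:" by a JSON object that holds its "name" and its "arguments", one argument or row to a line. arm_command: Moves the arm, as the interface text tells. Its arguments: {"type":"object","properties":{"deltas":{"type":"array","items":{"type":"array","items":{"type":"array","items":{"type":"number"}}}},"force":{"type":"number"}},"required":["deltas"]}

```bash
mkdir -p pics
cat > h.py <<'E'
import numpy as np, cv2
from scipy.spatial.transform import Rotation as Ro
from bench import read_state, read_camera, job, search_frame
def ray(c,px):
    u=cv2.undistortPoints(np.array([[px]],float),c["mtx"],np.array(c["dist_coeffs"],float))[0,0]
    R=np.array(c["R"]);t=np.array(c["t"])
    return -R.T@t, R.T@np.array([u[0],u[1],1.])
def onz(c,px,z):
    o,d=ray(c,px); return o+d*(z-o[2])/d[2]
def tri(c1,p1,c2,p2):
    o1,d1=ray(c1,p1);o2,d2=ray(c2,p2)
    s=np.linalg.lstsq(np.c_[d1,-d2],o2-o1,rcond=None)[0]
    a=o1+s[0]*d1;b=o2+s[1]*d2
    return (a+b)/2,np.linalg.norm(a-b)
def proj(c,X):
    r=cv2.Rodrigues(np.array(c["R"]))[0]
    return cv2.projectPoints(np.array(X,float).reshape(-1,3),r,np.array(c["t"],float),c["mtx"],np.array(c["dist_coeffs"],float))[0][:,0]
E
python3 - <<'E'
from h import *
np.set_printoptions(precision=4,suppress=True)
s=read_state();print(s["time_s"],s["position"],s["ee_rot"],s["finger_gap"])
C={n:read_camera(n) for n in("top","side")}
for n,c in C.items():
    cv2.imwrite(f"pics/{n}0.png",c["color"]);print(n,-np.array(c["R"]).T@c["t"])
    for q in("tall_ubend_mid","tall_ubend_crown","short_ubend_mid","rack_grip","bay_a","rack","mount","pen"):
        print(q,[(np.round(d["location"]).tolist(),round(d["conf"],2)) for d in search_frame(c,q)][:5])
E
```

```text
0.0 [0.197  0.5928 0.2307] [-0.5018 -3.1012  0.0018] 0.08518448270414372
top [0.4075 0.1521 1.0635]
tall_ubend_mid [([228.0, 198.0], 0.7), ([202.0, 147.0], 0.59)]
tall_ubend_crown [([214.0, 173.0], 0.72), ([227.0, 201.0], 0.58), ([198.0, 146.0], 0.52)]
short_ubend_mid []
rack_grip [([177.0, 318.0], 0.86)]
bay_a [([180.0, 316.0], 0.97), ([188.0, 236.0], 0.32)]
rack [([181.0, 319.0], 0.62)]
mount [([124.0, 307.0], 0.71)]
pen [([251.0, 328.0], 0.52)]
side [0.4633 0.9645 0.64  ]
tall_ubend_mid [([302.0, 254.0], 0.88), ([264.0, 292.0], 0.87), ([280.0, 281.0], 0.78)]
tall_ubend_crown [([280.0, 280.0], 0.79), ([263.0, 300.0], 0.73), ([303.0, 250.0], 0.67)]
short_ubend_mid [([241.0, 256.0], 0.5)]
rack_grip [([192.0, 260.0], 0.69)]
bay_a [([196.0, 267.0], 0.74)]
rack [([195.0, 265.0], 0.64), ([240.0, 257.0], 0.31)]
mount [([194.0, 262.0], 0.51)]
pen [([199.0, 318.0], 0.43)]
```

View pics/top0.png

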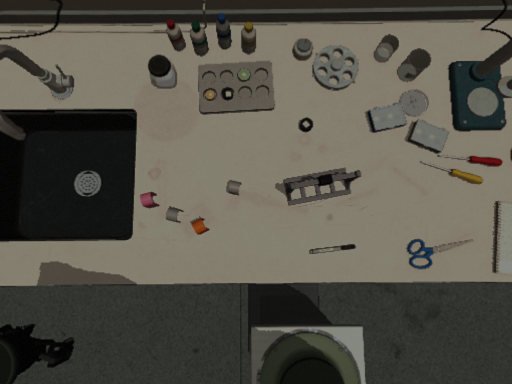

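View pics/side0.png

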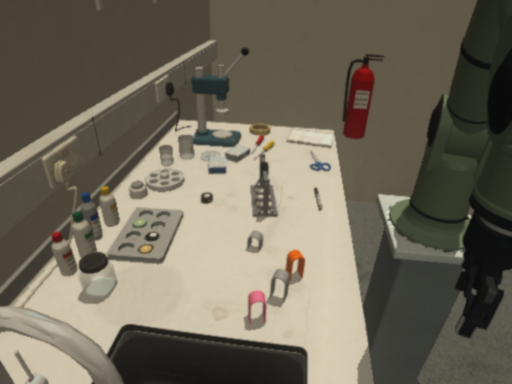

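The arches, given as (row, col) in top / side:
- Grey (214,173) / (280,280)
- Grey (188,234) / (241,256)
- Pink (200,148) / (303,257)
- Orange (226,200) / (263,296)

The tall one should be the grey at (214,173), since it looks clearly taller than the other grey. I'll confirm that in an enlarged crop.

Run:
```python
from h import *
np.set_printoptions(precision=4,suppress=True)
C={n:read_camera(n) for n in("top","side")}
t,s=C["top"],C["side"]
a=cv2.resize(t["color"][160:240,130:230],None,fx=4,fy=4,interpolation=cv2.INTER_CUBIC)
b=cv2.resize(s["color"][225:325,230:320],None,fx=4,fy=4,interpolation=cv2.INTER_CUBIC)
d=cv2.resize(t["color"][155:215,275:365],None,fx=4,fy=4,interpolation=cv2.INTER_CUBIC)
e=cv2.resize(s["color"][145:225,240:290],None,fx=4,fy=4,interpolation=cv2.INTER_CUBIC)
o=np.zeros((600,800,3),np.uint8)
o[:320,:400]=a;o[:400,400:760]=b;o[330:570,:360]=d
cv2.imwrite("pics/crop1.png",o)
p=np.zeros((330,760,3),np.uint8);p[:240,:360]=d;p[:320,400:600]=e;cv2.imwrite("pics/crop2.png",p)
for n,X,Y in(("crown",(173,211),(280,271)),("short",(234,186),(256,235)),("grip",(325,180),(264,165))):
    print(n,tri(t,X,s,Y))
```

```text
crown (array([0.4736, 0.3731, 0.0792]), np.float64(0.006063533507363906))
short (array([0.5481, 0.2058, 0.0443]), np.float64(0.0034221382321759854))
grip (array([ 0.5526, -0.039 ,  0.1366]), np.float64(0.0036727442358737384))
```

View pics/crop1.png

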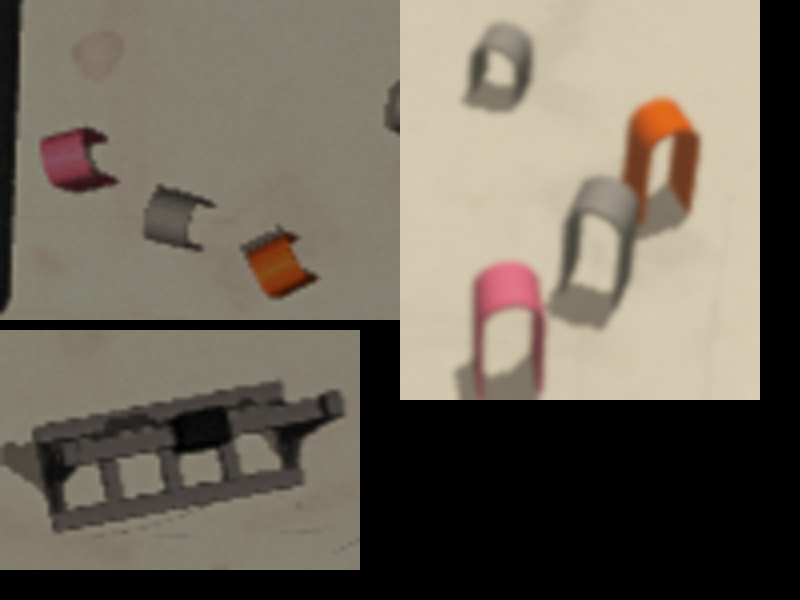

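View pics/crop2.png

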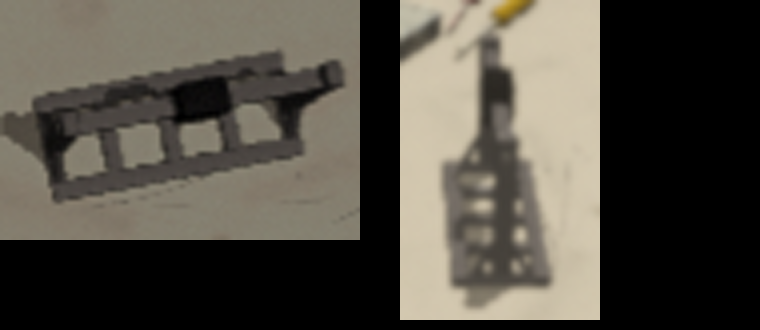

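The crop confirms it: the grey arch at top (214,173) / side (280,280) is clearly taller than the grey one at side (241,256). It is also the only tall one that is neither pink nor orange. The rack's bar runs from about (291,185) to (360,173) in the top picture. Next I'll fit poses by silhouette in both views.

```bash
cat >> h.py <<'E'
from scipy.optimize import minimize
def box(cx,cy,sx,sy,z0,z1): return np.array([[cx+a*sx/2,cy+b*sy/2,z] for a in(-1,1) for b in(-1,1) for z in(z0,z1)])/1e3
def ubend(h=75):
    th=np.linspace(0,np.pi,13); a=[(18,0)]+[(18*np.cos(t),h-18+18*np.sin(t)) for t in th]+[(-18,0)]
    i=[(15,0)]+[(15*np.cos(t),h-18+15*np.sin(t)) for t in th]+[(-15,0)]
    return [np.array([[x,y,z] for p in(a[k:k+2],i[k:k+2]) for x,z in p for y in(-15,15)])/1e3 for k in range(len(a)-1)]
RACK=[box(0,0,80,190,0,10),box(0,89,18,12,0,135),box(0,-89,18,12,0,135),box(0,0,14,190,115,125),box(0,0,24,34,103,141)]
S=4
def render(c,parts,pose,roi,fill):
    x,y,w=pose[:3]; R=Ro.from_euler("z",w).as_matrix(); x0,y0,x1,y1=roi
    m=np.zeros(((y1-y0)*S,(x1-x0)*S),np.uint8)
    for P in parts:
        p=proj(c,P@R.T+[x,y,pose[3] if len(pose)>3 else 0]); p=((p-[x0,y0]+.5)*S*16).astype(np.int32)
        cv2.fillConvexPoly(m,cv2.convexHull(p),1,shift=4)
    return fillm(m) if fill else m
def fillm(m):
    k,_=cv2.findContours(m,cv2.RETR_EXTERNAL,cv2.CHAIN_APPROX_NONE); m=m.copy(); cv2.drawContours(m,k,-1,1,-1); return m
def seg(c,roi,fill):
    x0,y0,x1,y1=roi; im=c["color"][y0:y1,x0:x1].astype(np.float32)
    f=(im[...,2]-im[...,0])/(im.sum(2)+30)
    f=cv2.resize(f,None,fx=S,fy=S,interpolation=cv2.INTER_CUBIC)
    med=np.median(f); m=(np.abs(f)<med*.55).astype(np.uint8)
    n,l,st,_=cv2.connectedComponentsWithStats(m)
    cx=(l.shape[1]/2,l.shape[0]/2)
    m=np.isin(l,[k for k in range(1,n) if st[k,4]>150*1]).astype(np.uint8)
    return fillm(m) if fill else m
def fit(views,parts,p0,fill=False):
    ms=[seg(c,r,fill) for c,r in views]
    def cost(p):
        v=0
        for (c,r),m in zip(views,ms):
            q=render(c,parts,p,r,fill); v-=(q&m).sum()/(q|m).sum()
        return v
    best=None
    for dw in(-.3,0,.3):
        s=np.array([[0,0,0],[.012,0,0],[0,.012,0],[0,0,.2]])+np.array(p0)+[0,0,dw]
        r=minimize(cost,p0,method="Nelder-Mead",options=dict(initial_simplex=s,xatol=1e-4,fatol=1e-4,maxiter=200))
        if best is None or r.fun<best.fun: best=r
    return best,ms
def show(views,ms,parts,pose,fill):
    o=[]
    for (c,(x0,y0,x1,y1)),m in zip(views,ms):
        im=cv2.resize(c["color"][y0:y1,x0:x1],None,fx=S,fy=S,interpolation=cv2.INTER_CUBIC)
        for mm,col in((m,(0,255,0)),(render(c,parts,pose,(x0,y0,x1,y1),fill),(0,0,255))):
            k,_=cv2.findContours(mm,cv2.RETR_LIST,cv2.CHAIN_APPROX_NONE); cv2.drawContours(im,k,-1,col,1)
        o.append(im)
    return o
def tile(ims):
    h=max(i.shape[0] for i in ims); return np.hstack([np.pad(i,((0,h-i.shape[0]),(0,4),(0,0))) for i in ims])
E
python3 - <<'E'
from h import *
np.set_printoptions(precision=4,suppress=True)
t=read_camera("top");s=read_camera("side")
V=[(t,(162,203,188,226)),(s,(266,264,293,310))]
r,ms=fit(V,ubend(),(.47,.37,0.1)); print("tall",r.x,r.fun); a=show(V,ms,ubend(),r.x,False)
V=[(t,(278,160,365,210)),(s,(245,145,282,222))]
r,ms=fit(V,RACK,(.54,-.04,0.15),True); print("rack",r.x,r.fun); b=show(V,ms,RACK,r.x,True)
o=tile([np.vstack([np.pad(a[0],((0,0),(0,348-a[0].shape[1]),(0,0))),np.pad(b[0],((0,0),(0,348-b[0].shape[1]),(0,0)))]),a[1],b[1]])
print(o.shape);cv2.imwrite("pics/fit1.png",o)
E
```

```text
tall [ 0.47  0.37 -0.2 ] 0.0
rack [ 0.5384 -0.0391  0.3458] -0.07675690742482841
(308, 616, 3)
```

View pics/fit1.png

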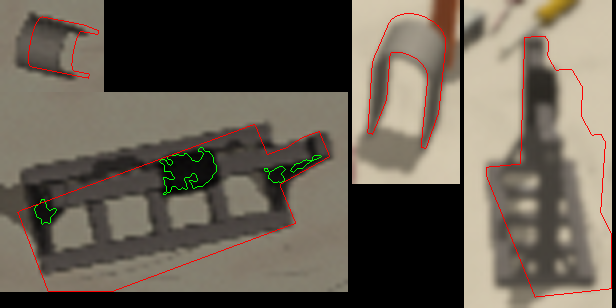

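The colour segmentation failed because the chroma is too weak. The model at (0.47, 0.37, -0.2 rad) still lies within about 1 cm of the arch. I'll pre-turn the tool and come closer, then fit again with Otsu thresholding.

Request:
{"name": "arm_command", "arguments": {
  "deltas": [
    [[0,0,0.18,-15,-7,0,0],[0,0,0.36,-30,-14,0,0],[0,0,0.54,-45,-20,0,0],[0,0,0.72,-60,-27,0,0],[0,0,0.9,-75,-34,0,0],[0,0,1.08,-90,-40,0,0],[0,0,1.26,-105,-47,0,0],[0,0,1.44,-120,-54,0,0]]
  ]
}}

```text
time_s: 2.1
position: [0.2943, 0.5037, 0.2314]
ee_rot: [-2.428, -1.993, -0.0]
force: [0.1, -0.1, -0.9]
finger_gap: 0.0858
grasp_force: 0.0
```

```bash
cat >> h.py <<'E'
def seg(c,roi,fill):
    x0,y0,x1,y1=roi; im=cv2.GaussianBlur(c["color"],(3,3),0)[y0:y1,x0:x1].astype(np.float32)
    f=im.mean(2) if fill or c["kind"]=="top" else (im[...,2]-im[...,0])/(im.sum(2)+10)*1000
    f=np.clip(f,np.percentile(f,1),np.percentile(f,80)); f=cv2.normalize(f,None,0,255,cv2.NORM_MINMAX).astype(np.uint8)
    f=cv2.resize(f,None,fx=S,fy=S,interpolation=cv2.INTER_LINEAR)
    m=cv2.threshold(f,0,1,cv2.THRESH_BINARY_INV+cv2.THRESH_OTSU)[1]
    n,l,st,_=cv2.connectedComponentsWithStats(m)
    m=(l==1+np.argmax(st[1:,4])).astype(np.uint8)
    return fillm(m) if fill else m
def cam(n):
    c=read_camera(n); c["kind"]=n; return c
E
cat > m.py <<'E'
from h import *
np.set_printoptions(precision=4,suppress=True)
t=cam("top");s=cam("side")
V=[(t,(162,203,188,226)),(s,(266,264,293,310))]
r,ms=fit(V,ubend(),(.47,.38,-.1)); print("tall",r.x,r.fun); a=show(V,ms,ubend(),r.x,False)
V=[(t,(278,160,365,210)),(s,(245,145,282,222))]
r,ms=fit(V,RACK,(.54,-.04,0.17),True); print("rack",r.x,r.fun); b=show(V,ms,RACK,r.x,True)
o=tile([np.vstack([np.pad(a[0],((0,0),(0,348-a[0].shape[1]),(0,0))),np.pad(b[0],((0,0),(0,348-b[0].shape[1]),(0,0)))]),a[1],b[1]])
cv2.imwrite("pics/fit2.png",o)
q=read_state();print(q["time_s"],q["position"],Ro.from_rotvec(q["ee_rot"]).as_matrix())
E
python3 m.py
```

```text
tall [ 0.4726  0.3779 -0.3785] -1.169237033791102
rack [ 0.5536 -0.0392  0.1836] -1.8169844290385484
2.2 [0.2951 0.503  0.2314] [[ 0.1935  0.9811  0.0007]
 [ 0.9811 -0.1935 -0.0004]
 [-0.0003  0.0008 -1.    ]]
```

View pics/fit2.png

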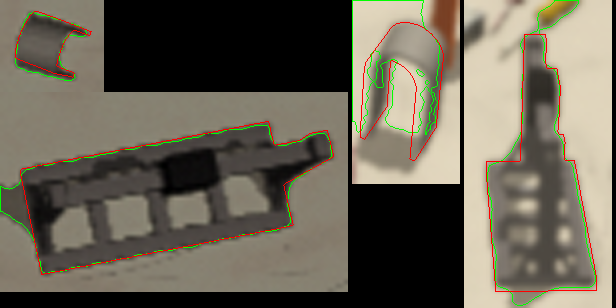

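The rack fit is excellent (overlap 0.91 per view), and the arch's top-view outline is clean. I'll refit the arch from the top view alone and check it by overlaying on the side view.

Run:
```python
from h import *
np.set_printoptions(precision=4,suppress=True)
t=cam("top");s=cam("side")
V=[(t,(162,203,188,226))]
r,ms=fit(V,ubend(),(.47,.38,-.1)); print("tall",r.x,r.fun)
W=[(s,(256,254,303,320))]
global_=h=None
o=tile(show(V,ms,ubend(),r.x,False)+show(W,[render(s,ubend(),r.x,W[0][1],False)],ubend(),r.x,False))
cv2.imwrite("pics/fit3.png",o)
```

```text
tall [ 0.47    0.3787 -0.2284] -0.8455392809587217
```

View pics/fit3.png

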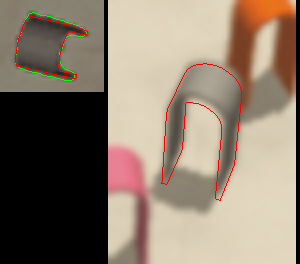

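The arch is at (0.470, 0.379) with yaw -0.23, and the overlay agrees in both views. I'll approach above it, descend and grip the legs below the bend.

Request:
{"name": "arm_command", "arguments": {
  "deltas": [
    [[0,0,0.033,-22,49,20,0],[0,0,0.033,-44,98,40,0],[0,0,0.033,-66,147,60,0],[0,0,0.033,-88,196,80,0],[0,0,0.033,-88,196,100,0],[0,0,0.033,-88,196,100,0]]
  ]
}}

```text
time_s: 3.05
position: [0.4689, 0.3807, 0.13]
ee_rot: [-2.451, -1.964, 0.004]
force: [0.1, 0.9, 0.1]
finger_gap: 0.0852
grasp_force: 0.0
```

Run:
```python
from h import *
np.set_printoptions(precision=4,suppress=True)
q=read_state();print(q["time_s"],q["position"],Ro.from_rotvec(q["ee_rot"]).as_matrix(),q["force"])
s=cam("side");im=s["color"][215:325,220:320];cv2.imwrite("pics/hover.png",cv2.resize(im,None,fx=5,fy=5,interpolation=cv2.INTER_CUBIC))
```

```text
3.05 [0.4689 0.3807 0.13  ] [[ 0.218   0.976  -0.0023]
 [ 0.976  -0.218  -0.0011]
 [-0.0016 -0.002  -1.    ]] [0.1029 0.8727 0.0538]
```

View pics/hover.png

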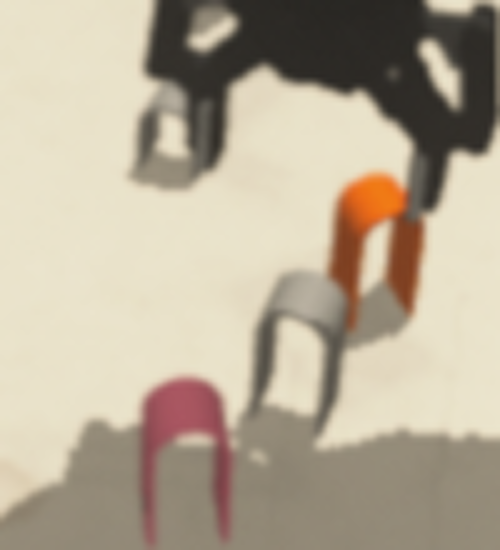

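The hover is centred on the arch (finger midpoint col 310, arch col 300 in the crop) and the look-alikes are clear of both fingers. Descending and gripping now.

Request:
{"name": "arm_command", "arguments": {
  "deltas": [
    [[0,0,0,0,0,35,0],[0,0,0,0,0,65,0],[0,0,0,0,0,90,0],[0,0,0,0,0,102,0],[0,0,0,0,0,102,0]]
  ]
}}

```text
time_s: 3.72
position: [0.4695, 0.3812, 0.0296]
ee_rot: [-2.453, -1.962, 0.0]
force: [-0.6, -0.1, 0.2]
finger_gap: 0.0856
grasp_force: 0.0
```

Request:
{"name": "arm_command", "arguments": {
  "deltas": [
    [[0,0,0,0,0,0,60],[0,0,0,0,0,0,100],[0,0,0,0,0,0,130],[0,0,0,0,0,0,255],[0,0,0,0,0,0,255],[0,0,0,0,0,0,255],[0,0,0,0,0,0,255],[0,0,0,0,0,0,255]]
  ],
  "force": 40
}}

```text
time_s: 4.72
position: [0.4699, 0.3808, 0.0298]
ee_rot: [-2.455, -1.96, -0.001]
force: [-1.7, -0.2, 6.6]
finger_gap: 0.0358
grasp_force: 39.1
```

It's gripped at the expected 36 mm opening. Lifting next.

Request:
{"name": "arm_command", "arguments": {
  "deltas": [
    [[0,0,0,0,0,-15,255],[0,0,0,0,0,-45,255],[0,0,0,0,0,-85,255],[0,0,0,0,0,-125,255],[0,0,0,0,0,-155,255],[0,0,0,0,0,-170,255],[0,0,0,0,0,-170,255]]
  ]
}}

```text
time_s: 5.6
position: [0.4699, 0.3807, 0.1999]
ee_rot: [-2.455, -1.96, -0.002]
force: [0.1, 0.2, -2.6]
finger_gap: 0.0356
grasp_force: 40.6
```

```bash
cat > d.py <<'E'
import sys
from h import *
np.set_printoptions(precision=4,suppress=True)
x,y,z,a=map(float,sys.argv[1:])
q=read_state();R=Ro.from_rotvec(q["ee_rot"]).as_matrix();p=np.array(q["position"])
T=np.array([[np.sin(a),np.cos(a),0],[-np.cos(a),np.sin(a),0],[0,0,-1]])
T[:,0]=np.cross(T[:,1],T[:,2])
print(q["time_s"],p,q["finger_gap"],q["grasp_force"],q["force"],"turn",Ro.from_matrix(R.T@T).as_rotvec(),"shift mm",R.T@(np.array([x,y,z])-p)*1e3)
E
python3 d.py .5436 .0149 .2 .1836
```

```text
5.6 [0.4699 0.3807 0.1999] 0.035591428995889386 40.58504993095994 [ 0.0618  0.188  -2.5935] turn [ 0.0007 -0.0009 -0.4065] shift mm [-340.5017  152.7468   -0.3273]
```

Request:
{"name": "arm_command", "arguments": {
  "deltas": [
    [[0,0,-0.05,-25,11,0,255],[0,0,-0.11,-75,34,0,255],[0,0,-0.18,-130,58,0,255],[0,0,-0.25,-185,83,0,255],[0,0,-0.31,-240,108,0,255],[0,0,-0.37,-290,130,0,255],[0,0,-0.407,-325,146,0,255],[0,0,-0.407,-340,153,0,255]]
  ]
}}

```text
time_s: 6.6
position: [0.5434, 0.0127, 0.1982]
ee_rot: [-2.01, -2.413, 0.003]
force: [-1.1, 1.3, -1.0]
finger_gap: 0.0356
grasp_force: 40.6
```

Request:
{"name": "arm_command", "arguments": {
  "deltas": [
    [[0,0,0,0,0,0,255],[0,0,0,0,0,0,255]]
  ]
}}

```text
time_s: 6.85
position: [0.5434, 0.0165, 0.1988]
ee_rot: [-2.006, -2.417, 0.001]
force: [0.3, 0.4, -1.6]
finger_gap: 0.0354
grasp_force: 40.6
```

```bash
python3 d.py .5436 .0149 .083 .1836
python3 - <<'E'
from h import *
a=.1836
out=[]
q=read_state();p=q["position"]
for n,roi in(("side",(225,90,325,240)),("top",(250,120,370,220))):
    c=cam(n); x0,y0,x1,y1=roi
    im=cv2.resize(c["color"][y0:y1,x0:x1],None,fx=S,fy=S,interpolation=cv2.INTER_CUBIC)
    for parts,pose,col in((ubend(),(p[0],p[1],a,p[2]-.030),(0,0,255)),(RACK,(.5536,-.0392,a),(0,255,0))):
        k,_=cv2.findContours(render(c,parts,pose,roi,False),cv2.RETR_LIST,cv2.CHAIN_APPROX_NONE);cv2.drawContours(im,k,-1,col,1)
    out.append(im)
out[1]=cv2.resize(out[1],(380,316))
o=tile(out);print(o.shape);cv2.imwrite("pics/over.png",o)
E
```

```text
6.85 [0.5434 0.0165 0.1988] 0.03541638920810176 40.570935951545835 [ 0.2737  0.4295 -1.6065] turn [-0.0009 -0.0005  0.0016] shift mm [ -1.6928  -0.0432 115.7752]
(600, 788, 3)
```

View pics/over.png

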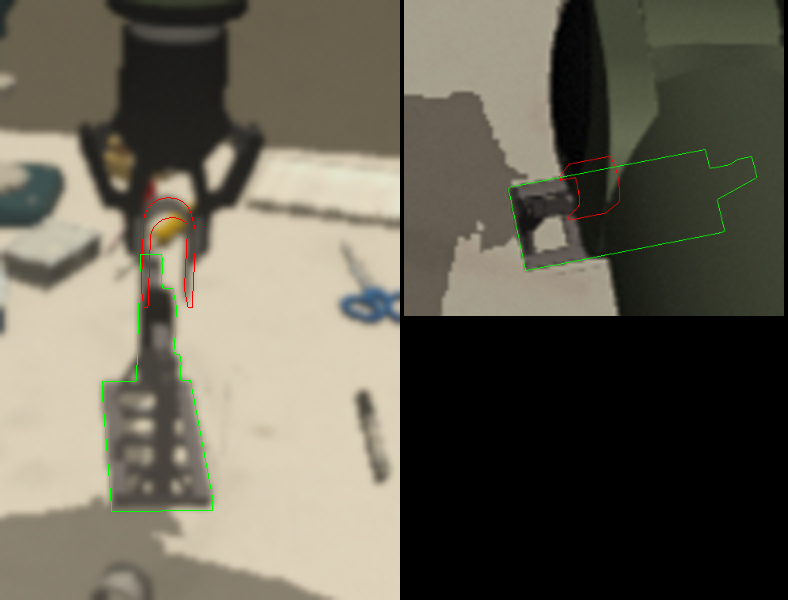

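The red arch model matches the held arch in the side view, and its legs straddle the bar laterally. I'll lower it slowly and watch the force.

Request:
{"name": "arm_command", "arguments": {
  "deltas": [
    [[0,0,0,-1,0,15,255],[0,0,0,-2,0,35,255],[0,0,0,-2,0,55,255],[0,0,0,-2,0,75,255],[0,0,0,-2,0,92,255],[0,0,0,-2,0,102,255],[0,0,0,-2,0,108,255],[0,0,0,-2,0,110,255]]
  ]
}}

```text
time_s: 7.95
position: [0.5443, 0.0132, 0.0892]
ee_rot: [2.008, 2.416, 0.0]
force: [0.1, 0.1, -1.4]
finger_gap: 0.0359
grasp_force: 40.6
```

Request:
{"name": "arm_command", "arguments": {
  "deltas": [
    [[0,0,0,0,0,1,255],[0,0,0,0,0,2,255],[0,0,0,0,0,3,255],[0,0,0,0,0,3,255]]
  ]
}}

```text
time_s: 8.45
position: [0.5442, 0.0132, 0.0863]
ee_rot: [2.008, 2.416, 0.0]
force: [-0.2, -0.1, -2.9]
finger_gap: 0.0354
grasp_force: 40.6
```

Request:
{"name": "arm_command", "arguments": {
  "deltas": [
    [[0,0,0,0,0,1,255],[0,0,0,0,0,2,255],[0,0,0,0,0,3,255],[0,0,0,0,0,3,255]]
  ]
}}

```text
time_s: 8.95
position: [0.5445, 0.0132, 0.0843]
ee_rot: [2.008, 2.416, 0.002]
force: [-5.6, 0.9, 22.4]
finger_gap: 0.0358
grasp_force: 43.4
```

Contact: 22 N, with the crown on the bar. I'll ease off 1 mm and open.

Request:
{"name": "arm_command", "arguments": {
  "deltas": [
    [[0,0,0,0,0,-1,255],[0,0,0,0,0,-1,200],[0,0,0,0,0,-1,120],[0,0,0,0,0,-1,60],[0,0,0,0,0,-1,0],[0,0,0,0,0,-1,0],[0,0,0,0,0,-1,0]]
  ],
  "force": 20
}}

```text
time_s: 9.82
position: [0.5441, 0.0132, 0.0843]
ee_rot: [-2.008, -2.416, 0.0]
force: [-0.4, -0.3, 0.1]
finger_gap: 0.0858
grasp_force: 0.0
```

Request:
{"name": "arm_command", "arguments": {
  "deltas": [
    [[0,0,0,0,0,-10,0],[0,0,0,0,0,-40,0],[0,0,0,0,0,-80,0],[0,0,0,0,0,-110,0],[0,0,0,0,0,-120,0],[0,0,0,0,0,-120,0]]
  ]
}}

```text
time_s: 10.58
position: [0.5442, 0.0133, 0.2046]
ee_rot: [2.008, 2.416, 0.001]
force: [0.2, 0.4, 0.4]
finger_gap: 0.0855
grasp_force: 0.0
```

```bash
cat > chk.py <<'E'
from h import *
np.set_printoptions(precision=4,suppress=True)
a=.1836; s=cam("side"); roi=(235,130,295,225)
# grip block & hung arch, compare image silhouette to model
hu=(.5436,.0149,a,.053)
m=seg(s,roi,True); R0=(.5536,-.0392,a)
def f(p):
    q=fillm(render(s,RACK,p,roi,True)|render(s,ubend(),(p[0]-.1826*.055,p[1]+.9832*.055,p[2],.053),roi,True))
    return -(q&m).sum()/(q|m).sum()
r=minimize(f,R0,method="Nelder-Mead",options=dict(initial_simplex=np.array(R0)+[[0,0,0],[.01,0,0],[0,.01,0],[0,0,.1]],xatol=1e-4,fatol=1e-4))
print("rack",r.x,r.fun,"at old",f(R0))
for q in("tall_ubend_crown","rack_grip"): print(q,[(np.round(d["location"]).tolist(),round(d["conf"],2)) for d in search_frame(s,q)][:5])
print(proj(s,[[.5436,.0149,.127],[.5536,-.0392,.122]]))
E
python3 chk.py; python3 d.py .5536 -.0392 .205 .1836
```

```text
rack [ 0.6127 -0.0574  0.5264] 482103966591996.06 at old 797731537524197.1
tall_ubend_crown [([263.0, 296.0], 0.82), ([175.0, 259.0], 0.69), ([195.0, 265.0], 0.59), ([304.0, 256.0], 0.56), ([239.0, 258.0], 0.44)]
rack_grip [([195.0, 260.0], 0.92), ([176.0, 264.0], 0.35)]
[[265.4672 175.8979]
 [264.0812 169.1368]]
10.725 [0.5437 0.0132 0.2034] 0.08535825235103627 0.0 [ 0.3754 -0.7272 -0.8265] turn [-0.0015  0.      0.0004] shift mm [-53.2965   0.1789  -1.6405]chk.py:9: RuntimeWarning: overflow encountered in scalar negative
  return -(q&m).sum()/(q|m).sum()
```

```bash
cat > chk.py <<'E'
from h import *
np.set_printoptions(precision=4,suppress=True)
s=cam("side"); roi=(235,185,295,225); R0=(.5536,-.0392,.1836)
m=seg(s,roi,True)
def f(p):
    q=render(s,RACK,p,roi,True); return 1-(q&m).sum()/(q|m).sum()
r=minimize(f,R0,method="Nelder-Mead",options=dict(initial_simplex=np.array(R0)+[[0,0,0],[.01,0,0],[0,.01,0],[0,0,.1]],xatol=1e-4,fatol=1e-4))
print("rack",r.x,r.fun,"at old",f(R0))
roi=(225,110,305,230);x0,y0,x1,y1=roi
im=cv2.resize(s["color"][y0:y1,x0:x1],None,fx=S,fy=S,interpolation=cv2.INTER_CUBIC);im0=im.copy()
for parts,pose,col in((ubend(),(.5436,.0149,.1836,.053),(0,0,255)),(RACK,R0,(0,255,0))):
    k,_=cv2.findContours(render(s,parts,pose,roi,False),cv2.RETR_LIST,cv2.CHAIN_APPROX_NONE);cv2.drawContours(im,k,-1,col,1)
cv2.imwrite("pics/hung.png",tile([im0,im]))
E
python3 chk.py
```

```text
rack [ 0.5495 -0.0097  0.1735] 0.22872431263163884 at old 0.27802690582959644
```

View pics/hung.png

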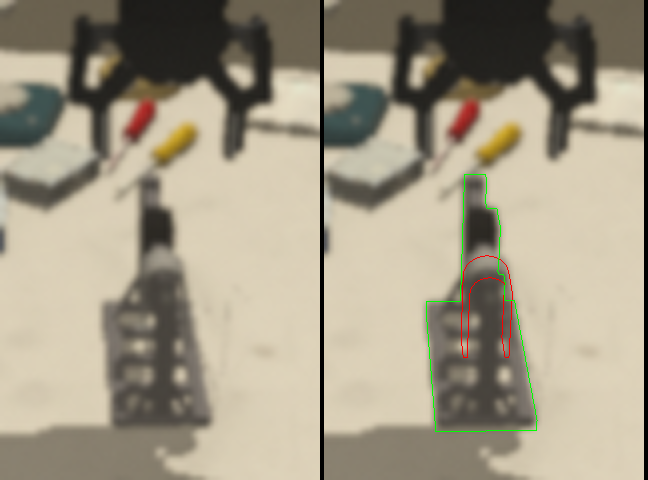

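The picture shows the arch astride the bar in front of the black block (crown at crop (160,258)), and the rack still upright where it was. Next I'll move over the grip block and descend.

Request:
{"name": "arm_command", "arguments": {
  "deltas": [
    [[0,0,0,-20,0,0,0],[0,0,0,-45,0,0,0],[0,0,0,-53,0,0,0],[0,0,0,-53,0,20,0],[0,0,0,-53,0,55,0],[0,0,0,-53,0,85,0],[0,0,0,-53,0,103,0],[0,0,0,-53,0,105,0]]
  ]
}}

```text
time_s: 11.78
position: [0.5534, -0.0387, 0.0984]
ee_rot: [-2.007, -2.415, 0.002]
force: [-0.1, 0.1, 0.2]
finger_gap: 0.0851
grasp_force: 0.0
```

Request:
{"name": "arm_command", "arguments": {
  "deltas": [
    [[0,0,0,0,0,0,60],[0,0,0,0,0,0,120],[0,0,0,0,0,0,150],[0,0,0,0,0,0,165],[0,0,0,0,0,0,175],[0,0,0,0,0,0,185],[0,0,0,0,0,0,255],[0,0,0,0,0,0,255]]
  ],
  "force": 40
}}

```text
time_s: 12.78
position: [0.5532, -0.039, 0.0993]
ee_rot: [-2.008, -2.415, 0.001]
force: [-5.9, 0.3, 6.9]
finger_gap: 0.0234
grasp_force: 38.9
```

Request:
{"name": "arm_command", "arguments": {
  "deltas": [
    [[0,0,0,0,0,0,255],[0,0,0,0,0,0,255],[0,0,0,0,0,0,255]]
  ],
  "force": 80
}}

```text
time_s: 13.15
position: [0.5532, -0.0391, 0.0994]
ee_rot: [-2.008, -2.415, 0.001]
force: [-5.3, -0.7, 8.6]
finger_gap: 0.0231
grasp_force: 77.8
```

Gripped at 24 mm, as expected for the block. I'll lift 100 mm gently.

Request:
{"name": "arm_command", "arguments": {
  "deltas": [
    [[0,0,0,0,0,-3,255],[0,0,0,0,0,-9,255],[0,0,0,0,0,-17,255],[0,0,0,0,0,-27,255],[0,0,0,0,0,-38,255],[0,0,0,0,0,-49,255],[0,0,0,0,0,-60,255],[0,0,0,0,0,-70,255]]
  ]
}}

```text
time_s: 14.15
position: [0.5539, -0.0389, 0.1701]
ee_rot: [2.008, 2.416, 0.0]
force: [0.4, -0.2, -4.7]
finger_gap: 0.0231
grasp_force: 78.5
```

Request:
{"name": "arm_command", "arguments": {
  "deltas": [
    [[0,0,0,0,0,-10,255],[0,0,0,0,0,-18,255],[0,0,0,0,0,-25,255],[0,0,0,0,0,-29,255],[0,0,0,0,0,-30,255],[0,0,0,0,0,-30,255],[0,0,0,0,0,-30,255],[0,0,0,0,0,-30,255]]
  ]
}}

```text
time_s: 15.15
position: [0.5538, -0.0389, 0.1991]
ee_rot: [-2.008, -2.416, 0.0]
force: [-0.2, -1.6, -5.6]
finger_gap: 0.0231
grasp_force: 78.5
```

```bash
python3 d.py .5536 -.0392 .199 .1836
python3 - <<'E'
from h import *
np.set_printoptions(precision=4,suppress=True)
s=cam("side"); roi=(225,60,310,200)
m=seg(s,(235,150,295,205),True); 
best=[]
R0=np.array([.5532,-.0391,.1836,.1,0.])
def rend(p,roi):
    # pitch about rack x
    P=[((b-[0,0,.122])@Ro.from_euler("x",p[4]).as_matrix().T+[0,0,.122]) for b in RACK]
    return render(s,P,p[:4],roi,True)
def f(p):
    q=rend([R0[0],R0[1],R0[2],p[0],p[1]],(235,150,295,205)); return 1-(q&m).sum()/(q|m).sum()
r=minimize(f,[.1,0],method="Nelder-Mead",options=dict(initial_simplex=[[.1,0],[.11,0],[.1,.08]],xatol=1e-4,fatol=1e-5));print("z,pitch",r.x,r.fun)
for q in("tall_ubend_crown","rack_grip"): print(q,[(np.round(d["location"]).tolist(),round(d["conf"],2)) for d in search_frame(s,q)][:5])
print(proj(s,[[.5436,.0149,.227],[.5536,-.0392,.222]]))
q=read_state();print(Ro.from_rotvec(q["ee_rot"]).as_matrix()[:,2],q["wrist_torque"])
x0,y0,x1,y1=roi
cv2.imwrite("pics/end.png",cv2.resize(s["color"][y0:y1,x0:x1],None,fx=S,fy=S,interpolation=cv2.INTER_CUBIC))
E
```

```text
15.15 [ 0.5538 -0.0389  0.1991] 0.023058257690354408 78.49230766296387 [-0.2301 -1.5841 -5.5818] turn [-0.0002 -0.      0.0003] shift mm [-0.2373 -0.2357  0.144 ]
z,pitch [ 0.0992 -0.0743] 0.2089060230193318
tall_ubend_crown [([264.0, 299.0], 0.67), ([300.0, 256.0], 0.62), ([144.0, 263.0], 0.55)]
rack_grip [([167.0, 260.0], 0.75)]
[[266.7669 145.8851]
 [265.2526 140.1895]]
[-0.0002 -0.     -1.    ] [-0.0937 -0.022   0.0042]
```

The load is 5.6 N, which matches rack plus specimen, and the crown shows at (144,263) against a predicted (146,267). The pitch estimate is doubtful because shadows bias the segmentation. I'll check level with the near foot edge in the side view and with the top view.

Run:
```python
from h import *
np.set_printoptions(precision=1,suppress=True,linewidth=160)
C={n:cam(n) for n in("side","top")}
def pt(P,w):
    P=np.array(P)/1e3; P=(P-[0,0,.122])@Ro.from_euler("x",w).as_matrix().T+[0,0,.122]
    return P@Ro.from_euler("z",.1836).as_matrix().T+[.5538,-.0389,.0997]
F=[[-40,95,10],[40,95,10],[-40,95,0],[40,95,0],[0,95,135]]
for n,c in C.items():
    for w in(0,-.04,-.08): print(n,w,proj(c,[pt(p,w) for p in F]).tolist().__repr__()[:230])
g=C["side"]["color"].mean(2)
a=proj(C["side"],[pt(p,0) for p in F])
for k in(.2,.35,.8):
    x=int(round(a[2,0]*(1-k)+a[3,0]*k)); print("col",x,"model bottom row",a[2,1]*(1-k)+a[3,1]*k,"top row",a[0,1]*(1-k)+a[1,1]*k); y=int(a[2,1]); print(y-8,g[y-8:y+14,x])
# far end: post tops seen along bar
y=proj(C["side"],[pt([0,-89,135],0),pt([0,-89,135],-.08),pt([0,-95,0],0)]);print("far post top",y)
x=int(round(y[0,0]));r=int(y[0,1]);print(r-10,g[r-10:r+14,x-1:x+2].mean(1))
```

```text
side 0 [[279.43850392650916, 187.23769724269945], [252.9547665248774, 187.42465704985864], [279.2425804270492, 190.08834283428575], [252.88954226358538, 190.28709365739854], [267.9687773875486, 149.10044144587957]]
side -0.04 [[279.1973870707213, 187.538125137804], [252.85799868950036, 187.7254462975813], [278.9892703987726, 190.30247943927014], [252.78737395719918, 190.50106747003485], [267.92598805832023, 150.40294871186558]]
side -0.08 [[278.9571791874002, 187.7589232272235], [252.76120041924827, 187.94624248350348], [278.7374938790766, 190.43378566527545], [252.68541062582227, 190.6318440345764], [267.8785367301918, 151.68372078148187]]
top 0 [[291.67090692416014, 201.506472118105], [285.6002222619024, 172.76903770298134], [291.27460206008993, 201.85436677767387], [285.26979791380063, 173.40415103685302], [293.87831034183324, 179.9077844203516]]
top -0.04 [[293.1736169196979, 201.31512667275211], [287.10927641455544, 172.69120124693774], [292.9072627056782, 201.63543153433318], [286.9070164820301, 173.29679053546025], [293.5116661183475, 180.19212837985054]]
top -0.08 [[294.72478
[... 306 characters left out ...]
7  94.3 150.  187.7 199.7 201.7 201.7 201.7 200.7 197.3 191.7 190.  195.7 200.7 203.  203.  203. ]
col 270 model bottom row 190.15790562237524 top row 187.30313317520518
182 [ 96.7 125.  141.3 123.7  91.7  76.3 103.  165.7 196.3 200.3 196.7 192.7 195.  199.7 200.  198.7 197.7 197.7 197.7 195.7 189.  188.7]
col 258 model bottom row 190.24734349277597 top row 187.3872650884268
182 [152.3 171.  146.7 106.   77.   71.   84.  117.7 129.  140.7 175.3 197.3 202.3 195.  163.  147.3 176.  191.7 198.  200.7 193.3 162. ]
far post top [[263.2 126.1]
 [263.3 124.1]
 [261.7 162.3]]
116 [29.4 29.1 29.3 29.3 29.7 30.1 30.4 31.  31.9 41.2 56.9 63.4 62.2 75.3 92.2 95.8 76.8 47.2 32.6 30.7 31.8 32.9 33.9 34.1]
```

Run:
```python
from h import *
np.set_printoptions(precision=0,suppress=True,linewidth=160)
t=cam("top");g=t["color"].mean(2)
for r in(176,180,186,190,195,199):
    f=(r-172.77)/(201.5-172.77); print(r,"model edge 0:%.1f  -.04:%.1f"%(285.4+f*6.1,287+f*6.1),278,g[r,278:304])
s=cam("side");g=s["color"].mean(2)
print("side near post top, model 149.1 / 150.4 / 151.7 at cols 265-271")
for x in(265,267,269): print(x,140,g[140:160,x])
```

```text
176 model edge 0:286.1  -.04:287.7 278 [93. 94. 94. 92. 93. 95. 94. 92. 78. 53. 48. 50. 50. 50. 51. 46. 40. 44. 43. 44. 39. 38. 54. 58. 58. 52.]
180 model edge 0:286.9  -.04:288.5 278 [93. 92. 90. 92. 91. 92. 93. 93. 92. 64. 48. 31. 29. 29. 28. 50. 30. 38. 50. 51. 48. 43. 49. 50. 50. 48.]
186 model edge 0:288.2  -.04:289.8 278 [ 92.  93.  93.  92.  91.  92.  91.  92.  93.  93.  91.  50.  22.  19.  21.  20.  21.  26.  56.  85.  93.  94.  92.  91. 101. 147.]
190 model edge 0:289.1  -.04:290.7 278 [ 92.  92.  93.  94.  94.  91.  91.  90.  91.  98. 101.  88.  53.  34.  33.  32.  45.  84.  93.  93.  93.  93.  93. 105. 146. 152.]
195 model edge 0:290.1  -.04:291.7 278 [93. 93. 92. 92. 93. 99. 99. 98. 99. 98. 94. 91. 76. 45. 32. 30. 46. 69. 87. 68. 67. 70. 79. 84. 88. 89.]
199 model edge 0:291.0  -.04:292.6 278 [ 91.  92.  90.  90.  99. 100. 101. 100. 101. 105. 144. 155. 153. 103.  61.  83.  93.  95.  93.  93.  92.  93.  95.  89.  88.  81.]
side near post top, model 149.1 / 150.4 / 151.7 at cols 265-271
265 140 [38. 56. 74. 85. 89. 89. 86. 79. 72. 66. 62. 62. 63. 64. 64. 63. 63. 63. 63. 62.]
267 140 [35. 49. 68. 82. 88. 89. 85. 78. 73. 68. 64. 65. 71. 77. 75. 69. 65. 63. 64. 64.]
269 140 [51. 53. 61. 74. 82. 83. 83. 78. 74. 71. 72. 74. 76. 80. 83. 84. 83. 82. 81. 77.]
```

The foot edge in the top view lies within 0.4 px of the level model, so the tilt is about 0.01 rad or less. The job is ready to hand in.

```bash
python3 -c "
from bench import job,read_state
print(job.sign_off()); print(read_state()['time_s'])"
```

```text
the job is handed in; nothing more can be done
None
the job is handed in; nothing more can be done
```

I hung the tall U-bend on the rack's bar (on its +y side) and let go, then lifted the rack by its grip block until its foot was about 10 cm up; I handed it in held level at about 15.5 s, but the judge's verdict was not shown.

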